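# Stack the porcelain mixing dishes on their stand

### The arm

A 7-joint arm with a two-finger parallel gripper is mounted at the origin on the work surface; the furniture and walls round the work are solid. World frame = base frame: x ahead of the robot, y to its left, z up, the work surface at z = 0. Lengths are in m, angles in rad, forces in N, time in s.
With the tool pointing down it reaches from about 0.4 to 0.85 m from the base axis. Payload 10.4 kg.
Tool frame: the origin (TCP) lies at the very end of the fingers, on their centre line; the grasp point (between the pads) lies r.tcp_to_grasp behind it (r.tcp_to_grasp is the distance from the TCP to the grasp point, in m); z points along the fingers, y is the line along which they close (so a half turn about z gives the same grasp; the last joint's range is limited). The gripper opens to 87 mm and grips with 3 to 60 N. Pads are 19 mm wide; open, the fingers measure 117 mm over their backs; the gripper's body (75 mm by 190 mm) begins 51 mm behind the grasp point.
Start: joints at [1.11, 0.332, -0.065, 1.46, 0.022, 1.35, -0.088], TCP at [0.265, -0.566, 0.223] pointing down, gripper open.
Joint ranges: [-2.6, 2.6], [-0.5, 2.12], [-1.47, 1.34], [0.16, 2.42], [-1.27, 4.41], [0.06, 2.06], [-2.6, 2.6]. Speed limits (rad/s): [2.22, 2.22, 2.79, 2.79, 3.14, 3.14, 3.14].

### API

Orientations are given as a unit quaternion [x, y, z, w].
In Python, from bench import monitor, cams, ticket, r gives the robot as it stands.
- The arm moves only by the shell command python3 -m crank 'ROWS' [OPENING] [FORCE]. ROWS is a JSON object whose one key "steps" holds a list of rows, each a list of 2 entries, a list of its own where there are three numbers: the shift along the world's x, y, z in units of 25 mm (1.0 is 25 mm), then the turn, a rotation vector about the world's x, y, z in units of 5 degrees (1.0 is 5 degrees). In form: {"steps": [[[x, y, z], [ax, ay, az]], ...]}. A call has 1 to 10 rows; each row shifts and turns the commanded pose from where the row before left it; what a row does not reach is not made up. A row lasts 1/12 s, in which the tool goes at most 41.7 mm and 7.16 degrees, less where a joint would pass 70% of its speed; a pose out of reach is approached as far as the arm can. A call is refused whole if a number of a shift passes 1 or a number of a turn 1, either way. A call with a gripper value outside its range is refused whole. OPENING is the finger opening in mm, from 0 to 87, set as the call begins (- or left out, the last holds). The fingers move at their own pace and stop on an object; FORCE is the grip in N (left out, the last holds). Time passes only in rows, so rows that do not move let the fingers close. It gives the time, the measured TCP pose, the force, the opening and the grip force at its end, in the units of the state.
- monitor.read_state(): the state, without advancing time (a new reading comes with each control period).
- cams.camera(name): name is "side" or "top" or "wrist"; returns a dict with "pixels" (480x640x3 uint8, blue, green, red), "z_map" (480x640 float32, m along the optical axis (not along the pixel's ray), 0 where there is no reading), "vfov" (degrees; the focal length in pixels is half the picture's height over the tangent of half this angle, whatever the lens; pixels are square), "cx", "cy" (the principal point, pixels), "k1" (the pictures are not rectified: a ray, as slopes to the right and down, at radius r is drawn at 1 + k1 r^2 times it, then the intrinsics apply), "T" (4x4, takes a point from camera to world coordinates). Camera axes: x right, y up, looking along -z (the intrinsics and any distortion apply to the point x, -y, -z); pixel columns grow to the right and rows downward; lengths in m; the calibration is good to about 2 mm. A picture is of the moment at which its call begins.
- ticket.close_job(): hands the job in; it is judged then, once.
The state is a dict: "time": time; "joint_positions": joint angles; "joint_vel": joint speeds; "joint_torque": joint torques, N m; "ee_pos": TCP position; "eef_rot": TCP orientation; "ft_force": force on the tool from outside, world axes, zero at the start; "torque": the same for the moment, N m; "width": finger opening in m; "grip_force": force on a finger pad.
Only numpy, scipy, OpenCV 4.12 (cv2) and the standard library are available. Lean on these libraries where they do the work, as an engineer would, in place of code of your own. Each camera call takes 0.05 s, during which the arm holds its last target. There are 200 camera calls.

### The job

Put the porcelain paint-mixing set away on its round wooden stand: from the bottom up, the widest dish, then the tall dish, then the small dish, and on top the lid with the knob. Each piece must stand upright with its foot fully home in the recess of the piece below. Leave the paint pot, the eraser and the bear charm where they are.

Things in the scene. Friction and masses are not known exactly. Their poses are not given: they have to be found in the camera images.
- stand: Round turned wooden stand, fixed to the table, 96 mm across and 14 mm high, with a round recess 66 mm across in its top; the recess floor is 8 mm above the table, 6 mm below the rim. Origin: centre of the underside; z up. Its place changes.
- wide_dish: Widest of three loose round white porcelain dishes: 66 mm across, 30 mm high, 105 to 210 g. Foot 9 mm high, tapering from 56 mm across at its top to 48 mm at the bottom; straight-sided above, up to the rim. In the top a flat well 57 mm across, 8 mm deep (floor 22 mm above the underside). Home when the foot stands flat on the floor of the stand's recess. Origin: centre of the underside; z up.
- tall_dish: Tallest of the three round white porcelain dishes: 56 mm across, 44 mm high, 105 to 210 g. Foot 9 mm high, tapering from 47 mm across at its top to 39 mm at the bottom; straight-sided above, up to the rim. In the top a flat well 47 mm across, 8 mm deep (floor 36 mm above the underside). Home when the foot stands flat on the floor of the wide dish's well. Origin: centre of the underside; z up.
- small_dish: Smallest of the three round white porcelain dishes: 46 mm across, 30 mm high, 63 to 126 g. Foot 9 mm high, tapering from 37 mm across at its top to 29 mm at the bottom; straight-sided above, up to the rim. In the top a flat well 37 mm across, 8 mm deep (floor 22 mm above the underside). Home when the foot stands flat on the floor of the tall dish's well. Origin: centre of the underside; z up.
- lid: Round white porcelain lid, 35 to 70 g, standing on its foot: foot 9 mm high, tapering from 27 mm across at its top to 20 mm at the bottom; disc 40 mm across from 9 to 15 mm height; upright round knob 18 mm across from 15 mm to the top at 34 mm, to grip it by. Home when the foot stands flat on the floor of the small dish's well. Origin: centre of the underside; z up.
- paint_pot: Bystander: small closed screw pot of paint with a cream lid, 36 mm across, 41 mm high, loose. Origin: centre of the underside.
- rubber: Bystander: small eraser in a blue card sleeve lying flat, 18 x 42 x 12 mm, loose. Origin: centre of the underside.
- bear: Bystander: small yellow bear charm sitting upright, 39 x 45 x 62 mm, loose. Origin: centre of the underside.
Not all that is in view belongs to the job. What is shaped like the small_dish but green is not meant. What is shaped like the wide_dish but orange is not meant.

How it is judged:
By the outcome, as a careful person would: the job done as asked, in the order asked, and still so for the second after the job is handed in, with the robot touching nothing.
It also fails if it takes over 99 s, if anything falls off the work surface, if the arm or the gripper's body presses on something with over 40 N, if the wrist force passes 120 N, or if a joint passes its speed limit or range.

## Working session

There is one attempt and no reset: what is moved stays moved. The work goes in short steps, Python scripts to look and compute and a shell command to move; the robot and the scene stay as the last step left them, time stands still between calls to the robot, and variables do not carry over. Pictures are saved under pics/ and viewed, at most 14 in all, crops included, and the job is handed in when it is done.

```bash
ls; mkdir -p pics
cat > h.py <<'E'
import numpy as np, cv2
from bench import monitor, cams, ticket, r
def cloud(c):
    h,w=c["z_map"].shape; f=h/2/np.tan(np.radians(c["vfov"])/2)
    K=np.array([[f,0,c["cx"]],[0,f,c["cy"]],[0,0,1.]])
    u,v=np.meshgrid(np.arange(w),np.arange(h))
    p=np.stack([u,v],-1).reshape(-1,1,2).astype(np.float64)
    n=cv2.undistortPoints(p,K,np.array([c["k1"],0,0,0.])).reshape(h,w,2)
    z=c["z_map"].astype(float)
    P=np.stack([n[...,0]*z,-n[...,1]*z,-z,np.ones_like(z)],-1)@c["T"].T
    P=P[...,:3]; P[z==0]=np.nan
    return P
E
python3 - <<'E'
from h import *
s=monitor.read_state(); print({k:np.round(v,3) for k,v in s.items()}, r.tcp_to_grasp)
for n in("top","side"):
    c=cams.camera(n); cv2.imwrite(f"pics/{n}0.png",c["pixels"]); np.savez(f"{n}0.npz",P=cloud(c),px=c["pixels"]); print(n,c["vfov"],c["k1"],np.round(c["T"],3).tolist())
E
```

```text
pics
{'time': np.float64(0.0), 'joint_positions': array([ 1.11 ,  0.333, -0.065,  1.461,  0.022,  1.35 , -0.089]), 'joint_vel': array([ 0.001,  0.001, -0.001,  0.002, -0.   ,  0.   , -0.   ]), 'joint_torque': array([-1.0000e-03, -6.2324e+01,  2.5000e-02, -3.8989e+01, -6.1000e-02,
        4.0000e-02,  0.0000e+00]), 'ee_pos': array([ 0.265, -0.566,  0.222]), 'eef_rot': array([ 0.976,  0.217, -0.   , -0.001]), 'ft_force': array([ 0.09 , -0.377, -0.13 ]), 'torque': array([ 0.006,  0.031, -0.073]), 'grip_force': np.float64(0.0), 'width': np.float64(0.087)} 0.0187
top 48.093732719395604 -0.15005445805479145 [[-0.058, 0.978, -0.2, 0.172], [-0.998, -0.058, 0.008, 0.043], [-0.004, 0.2, 0.98, 1.349], [0.0, 0.0, 0.0, 1.0]]
side 56.009088555507255 0.01439811137848172 [[-0.912, 0.231, -0.339, -0.013], [-0.41, -0.495, 0.766, 1.06], [0.009, 0.838, 0.546, 0.742], [0.0, 0.0, 0.0, 1.0]]
```

View pics/top0.png

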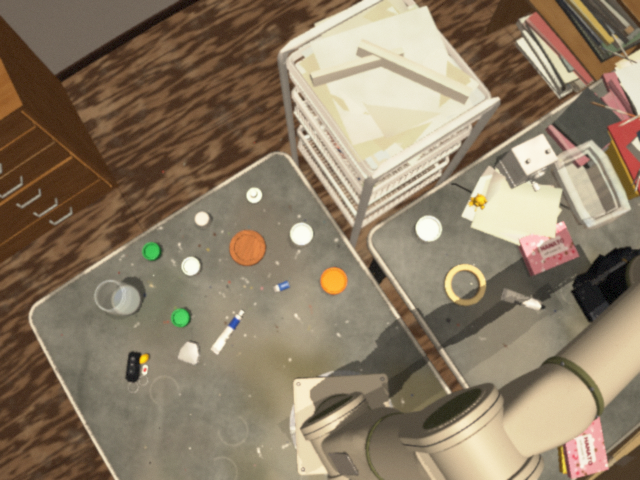

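View pics/side0.png

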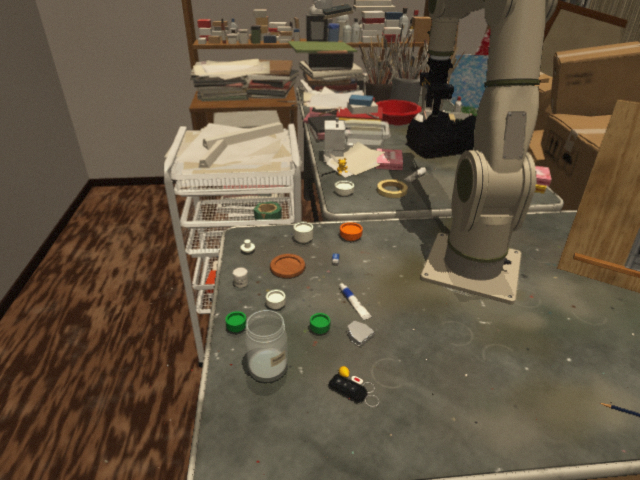

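Top view: the stand is at (248,248). There are white dishes at (302,234), (191,266) and (428,229, second table), the lid at (254,195) and the cream-lidded pot at (203,218). Decoys: green (151,251) and (180,317), orange (333,281).

```bash
cat > m.py <<'E'
from h import *
from scipy.optimize import least_squares
def rim(P,zlo,zhi,cx,cy,R=0.06):
    m=(np.hypot(P[...,0]-cx,P[...,1]-cy)<R)&(P[...,2]>zlo)&(P[...,2]<zhi)
    q=P[m][:,:2].astype(np.float32)
    (c,rad)=cv2.minEnclosingCircle(q); return c,rad,len(q)
E
python3 - <<'E'
from m import *
d=np.load("top0.npz"); P=d["P"]
pts=dict(stand=(248,248),A=(302,234),B=(191,266),C=(428,229),lid=(254,195),pot=(203,218),green1=(151,251),green2=(180,317),orange=(333,281),rubber=(282,286),jar=(118,297),marker=(228,332),bear=(480,201),tape=(465,285),cart=(370,190))
for n,(u,v) in pts.items():
    w=P[v-22:v+23,u-22:u+23]; near=P[v-3:v+4,u-3:u+4].reshape(-1,3)
    c=np.nanmedian(near,0); m=np.hypot(w[...,0]-c[0],w[...,1]-c[1])<.06
    z=w[...,2][m]; t=np.nanpercentile(z,[5,50,90,97,99.5])
    base=np.nanpercentile(z,20); 
    try: cc,rad,k=rim(P,max(t[4]-.008,base+.003),t[4]+.004,c[0],c[1])
    except Exception as e: cc,rad,k=(0,0),0,0
    print(n,np.round(c,4),np.round(t,4),"rim",np.round(cc,4),round(2000*rad,1),k)
px=d["px"]
cr=[cv2.resize(px[v-30:v+30,u-30:u+30],(260,260),interpolation=cv2.INTER_CUBIC) for u,v in[(302,234),(191,266),(428,229),(254,195),(203,218),(248,248)]]
cv2.imwrite("pics/crops.png",np.vstack([np.hstack(cr[:3]),np.hstack(cr[3:])]))
E
```

```text
stand [0.448  0.2134 0.0081] [-0.0028  0.0074  0.0154  0.018   0.0201] rim [0.4498 0.2148] 94.1 419
A [0.4704 0.0733 0.036 ] [-0.0042  0.0013  0.0392  0.0441  0.0475] rim [0.4706 0.074 ] 56.1 153
B [0.4069 0.358  0.0225] [-0.0043  0.0008  0.0238  0.0297  0.0334] rim [0.4086 0.3568] 49.1 114
C [ 0.4667 -0.2471  0.0225] [-0.0039  0.0023  0.0261  0.0309  0.0336] rim [ 0.4673 -0.2473] 67.5 171
lid [0.5811 0.1906 0.03  ] [-0.0045  0.0004  0.0122  0.0201  0.0357] rim [0.5842 0.1933] 17.7 37
pot [0.5255 0.3213 0.0411] [-0.0043  0.0006  0.0357  0.0423  0.045 ] rim [0.5237 0.3253] 36.5 141
green1 [0.4522 0.462  0.0213] [-0.0041  0.0008  0.0231  0.0296  0.0332] rim [0.4518 0.46  ] 47.1 108
green2 [0.2805 0.3875 0.0219] [-0.0042  0.0005  0.0225  0.0292  0.0335] rim [0.2793 0.387 ] 45.2 104
orange [0.3489 0.003  0.0228] [-0.004   0.002   0.0258  0.0308  0.0335] rim [0.351  0.0015] 66.6 176
rubber [0.3451 0.1308 0.0127] [-0.0047  0.0004  0.0051  0.0121  0.016 ] rim [0.3558 0.1493] 89.5 103
jar [0.3398 0.5519 0.01  ] [-0.003   0.0488  0.1233  0.1281  0.1304] rim [0.3311 0.5305] 75.9 168
marker [0.2381 0.2699 0.0103] [-0.0043  0.0007  0.01    0.0153  0.0191] rim [0.2441 0.2669] 106.4 146
bear [ 0.5259 -0.3822  0.0529] [-0.0023  0.0162  0.028   0.0547  0.0605] rim [ 0.5343 -0.3862] 32.6 63
tape [ 0.321  -0.3334 -0.0005] [-0.0038  0.0035  0.0199  0.0221  0.0243] rim [ 0.3206 -0.3279] 106.2 508
cart [ 0.5638 -0.1017  0.0654] [-0.1781  0.0605  0.1423  0.149   0.1522] rim [ 0.5873 -0.1284] 49.4 143
```

View pics/crops.png

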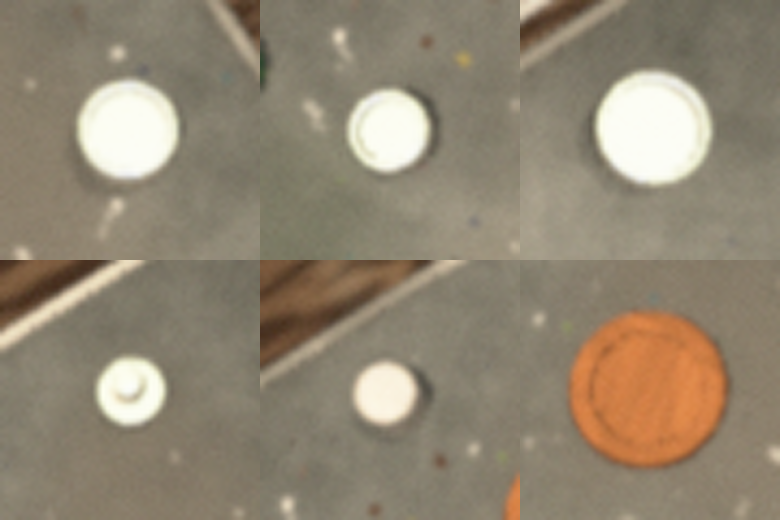

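The close crop confirms the choice. The white 67 mm dish at (428,229) is the wide dish, the 56 mm one 44 mm high at (302,234) is the tall dish, and the 46 mm one at (191,266) is the small dish. The knobbed lid is at (254,195), and the flat cream top at (203,218) is the paint pot. Next I check obstacle heights.

```bash
python3 - <<'E'
from m import *
P=np.load("top0.npz")["P"].reshape(-1,3); P=P[P[:,2]>.065]
from h import monitor
S=np.load("side0.npz")["P"].reshape(-1,3); 
Q=np.vstack([P,S[S[:,2]>.065]])
Q=Q[(Q[:,0]>.25)&(Q[:,0]<.8)]
for n,c in dict(C=(.467,-.247),A=(.4706,.074),B=(.408,.357),lid=(.583,.192),stand=(.449,.214)).items():
    d=np.hypot(Q[:,0]-c[0],Q[:,1]-c[1]); o=np.argsort(d)[:400:80]; print(n,np.round(np.c_[d[o],Q[o]],3).tolist())
for y in np.arange(-.3,.3,.05):
    k=(abs(P[:,1]-y)<.025)&(P[:,0]>.3)&(P[:,0]<.8); 
    if k.any(): print(round(y,2),"minx",P[k,0].min().round(3),"maxz",P[k,2].max().round(3), "maxz x<.65",P[k&(P[:,0]<.65),2].max(initial=0).round(3))
E
python3 -m crank '{"steps":[[[0.5,1,0],[0,0,0]],[[0.5,1,0],[0,0,0]],[[0.6,1,0],[0,0,0]],[[0.6,1,0],[0,0,0]],[[0.6,1,0],[0,0,0]],[[0.6,1,0],[0,0,0]]]}' 87
```

```text
C [[0.148, 0.538, -0.377, 0.066], [0.157, 0.588, -0.147, 0.148], [0.16, 0.577, -0.131, 0.129], [0.163, 0.583, -0.133, 0.139], [0.165, 0.59, -0.137, 0.154]]
A [[0.183, 0.562, -0.085, 0.089], [0.192, 0.564, -0.094, 0.105], [0.196, 0.562, -0.099, 0.102], [0.201, 0.57, -0.101, 0.125], [0.206, 0.588, -0.095, 0.11]]
B [[0.147, 0.35, 0.492, 0.09], [0.152, 0.345, 0.495, 0.116], [0.153, 0.347, 0.498, 0.115], [0.155, 0.342, 0.497, 0.105], [0.156, 0.331, 0.493, 0.095]]
lid [[0.241, 0.706, -0.016, 0.111], [0.249, 0.696, -0.03, 0.11], [0.252, 0.691, -0.035, 0.115], [0.253, 0.678, -0.043, 0.119], [0.255, 0.67, -0.048, 0.112]]
stand [[0.295, 0.35, 0.492, 0.09], [0.3, 0.346, 0.495, 0.083], [0.301, 0.354, 0.5, 0.075], [0.303, 0.342, 0.497, 0.1], [0.304, 0.343, 0.499, 0.112]]
-0.3 minx 0.661 maxz 0.175 maxz x<.65 0.0
-0.25 minx 0.634 maxz 0.161 maxz x<.65 0.156
-0.2 minx 0.604 maxz 0.158 maxz x<.65 0.158
-0.15 minx 0.576 maxz 0.157 maxz x<.65 0.157
-0.1 minx 0.559 maxz 0.157 maxz x<.65 0.151
-0.05 minx 0.616 maxz 0.16 maxz x<.65 0.125
-0.0 minx 0.699 maxz 0.143 maxz x<.65 0.0
0.05 minx 0.79 maxz 0.118 maxz x<.65 0.0
time: 0.6
ee_pos: [0.3503, -0.4146, 0.2223]
eef_rot: [0.976, 0.217, -0.0, -0.0]
ft_force: [0.1, 0.1, 0.4]
width: 0.087
grip_force: 0.0
```

```bash
python3 -m crank '{"steps":[[[0.67,0.96,0],[0,0,0]],[[0.67,0.96,0],[0,0,0]],[[0.67,0.96,0],[0,0,0]],[[0.67,0.96,0],[0,0,0]],[[0.67,0.96,-0.5],[0,0,0]],[[0.67,0.96,-0.5],[0,0,0]],[[0.67,0.96,-0.5],[0,0,0]],[[0,0,0],[0,0,0]]]}' 87
python3 - <<'E'
from m import *
c=cams.camera("wrist"); cv2.imwrite("pics/w1.png",c["pixels"]); P=cloud(c)
m=(np.hypot(P[...,0]-.467,P[...,1]+.247)<.06)&(P[...,2]>.015)
print(m.sum(), np.nanpercentile(P[...,2][m],[2,50,98]))
print(rim(P,.025,.04,.467,-.247))
print(rim(P,.018,.0255,.467,-.247,.027))
E
```

```text
time: 1.27
ee_pos: [0.4692, -0.2415, 0.1826]
eef_rot: [0.975, 0.221, -0.0, -0.002]
ft_force: [0.1, 1.1, -0.5]
width: 0.0871
grip_force: 0.0
69148 [0.02291662 0.28795603 0.30289471]
((0.46739691495895386, -0.24714338779449463), 0.03311345353722572, 1013)
((0.4669627249240875, -0.24703967571258545), 0.02704152651131153, 2239)
```

View pics/w1.png

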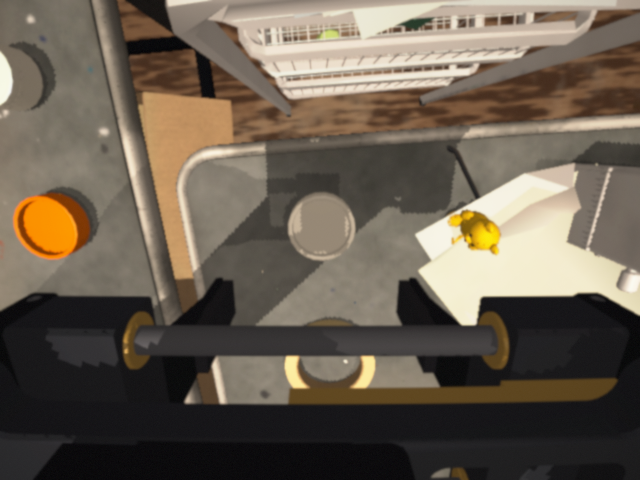

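The wrist view shows the white wide dish in shadow at (321,226), and it agrees with the top fit of (0.4674, -0.2471). The bear at (480,230) is well clear.

```bash
python3 -m crank '{"steps":[[[-0.04,-0.12,-0.5],[0,0,0]],[[-0.04,-0.11,-1],[0,0,0]],[[0,0,-1],[0,0,0]],[[0,0,-1],[0,0,0]],[[0,0,-1],[0,0,0]],[[0,0,-0.7],[0,0,0]],[[0,0,0],[0,0,0]],[[0,0,0],[0,0,0]]]}' 87
```

```text
time: 1.98
ee_pos: [0.4644, -0.2544, 0.0549]
eef_rot: [0.976, 0.217, -0.001, -0.0]
ft_force: [-0.5, -0.3, 0.3]
width: 0.0871
grip_force: 0.0
```

```bash
python3 -m crank '{"steps":[[[0.12,0.29,0],[0,0,0]],[[0,0,0],[0,0,0]],[[0,0,-0.6],[0,0,0]],[[0,0,-0.6],[0,0,0]],[[0,0,-0.6],[0,0,0]],[[0,0,0],[0,0,0]],[[0,0,0],[0,0,0]],[[0,0,0],[0,0,0]]]}' 87
```

```text
time: 2.65
ee_pos: [0.4691, -0.2468, 0.0115]
eef_rot: [0.976, 0.217, 0.001, 0.001]
ft_force: [0.6, 0.8, 0.4]
width: 0.0868
grip_force: 0.0
```

```bash
python3 -m crank '{"steps":[[[-0.05,0,0],[0,0,0]],[[0,0,0],[0,0,0]],[[0,0,0],[0,0,0]],[[0,0,0],[0,0,0]],[[0,0,0],[0,0,0]],[[0,0,0],[0,0,0]],[[0,0,0],[0,0,0]],[[0,0,0],[0,0,0]]]}' 55 25
python3 -m crank '{"steps":[[[0,0,0.4],[0,0,0]],[[0,0,0.8],[0,0,0]],[[0,0,1],[0,0,0]],[[0,0,1],[0,0,0]],[[0,0,1],[0,0,0]],[[0,0,1],[0,0,0]],[[0,0,1],[0,0,0]],[[0,0,1],[0,0,0]],[[0,0,0.8],[0,0,0]],[[0,0,0],[0,0,0]]]}'
```

```text
time: 3.32
ee_pos: [0.4672, -0.2468, 0.0105]
eef_rot: [0.976, 0.217, 0.0, 0.0]
ft_force: [-1.8, -0.3, 5.3]
width: 0.0653
grip_force: 25.0
time: 4.15
ee_pos: [0.4686, -0.247, 0.2147]
eef_rot: [0.976, 0.217, 0.002, 0.002]
ft_force: [-0.3, -0.2, -2.0]
width: 0.0656
grip_force: 25.0
```

```bash
python3 -m crank '{"steps":[[[-0.04,0.6,0],[0,0,0]],[[-0.04,1,0],[0,0,0]],[[-0.04,1,0],[0,0,0]],[[-0.04,1,0],[0,0,0]],[[-0.04,1,0],[0,0,0]],[[-0.04,1,0],[0,0,0]],[[-0.04,1,0],[0,0,0]],[[-0.04,1,0],[0,0,0]],[[-0.04,1,0],[0,0,0]],[[-0.04,1,0],[0,0,0]]]}'
python3 -m crank '{"steps":[[[-0.7,0.8,0],[0,0,0]],[[-0.7,0.8,0],[0,0,0]],[[-0.7,0.6,0],[0,0,0]],[[-0.7,0.6,0],[0,0,0]],[[-0.4,0.6,0],[0,0,0]],[[0,0.5,0],[0,0,0]],[[0,0,0],[0,0,0]],[[0,0,0],[0,0,0]],[[0,0,0],[0,0,0]]]}'
python3 - <<'E'
from m import *
d=np.load("top0.npz")
def wood(px,P,name):
    h=cv2.cvtColor(px,cv2.COLOR_BGR2HSV); m=(h[...,0]<20)&(h[...,1]>110)&(np.hypot(P[...,0]-.449,P[...,1]-.214)<.065)&(P[...,2]>.003)
    q=P[m][:,:2].astype(np.float32); print(name,m.sum(),cv2.minEnclosingCircle(q),cv2.fitEllipse(cv2.convexHull(q)), q.mean(0))
    f=m&(np.abs(P[...,2]-.008)<.003)&(np.hypot(P[...,0]-.449,P[...,1]-.214)<.04); print("floor",np.nanmedian(P[f],0),P[f].mean(0))
wood(d["px"],d["P"],"top")
c=cams.camera("wrist"); cv2.imwrite("pics/w2.png",c["pixels"]); wood(c["pixels"],cloud(c),"wrist")
E
```

```text
time: 4.98
ee_pos: [0.4556, -0.0047, 0.2089]
eef_rot: [0.976, 0.217, -0.001, -0.0]
ft_force: [0.3, 0.9, -1.2]
width: 0.0656
grip_force: 25.0
time: 5.73
ee_pos: [0.3766, 0.0904, 0.2094]
eef_rot: [0.976, 0.217, -0.001, 0.0]
ft_force: [0.0, -0.9, -2.0]
width: 0.0655
grip_force: 25.0
top 1029 ((0.4494120478630066, 0.2153843641281128), 0.047038692981004715) ((0.4492534101009369, 0.21542413532733917), (0.09134972840547562, 0.09365293383598328), 178.8155059814453) [0.44903454 0.2152029 ]
floor [0.44972073 0.21513959 0.00810254] [0.44994392 0.21526692 0.00812624]
wrist 7296 ((0.4488700032234192, 0.2151285856962204), 0.04721613973379135) ((0.4487125873565674, 0.21489861607551575), (0.09289292246103287, 0.09332204610109329), 85.27645874023438) [0.44986245 0.21541293]
floor [0.44951568 0.21684126 0.00873138] [0.44930149 0.21688532 0.00872608]
```

View pics/w2.png

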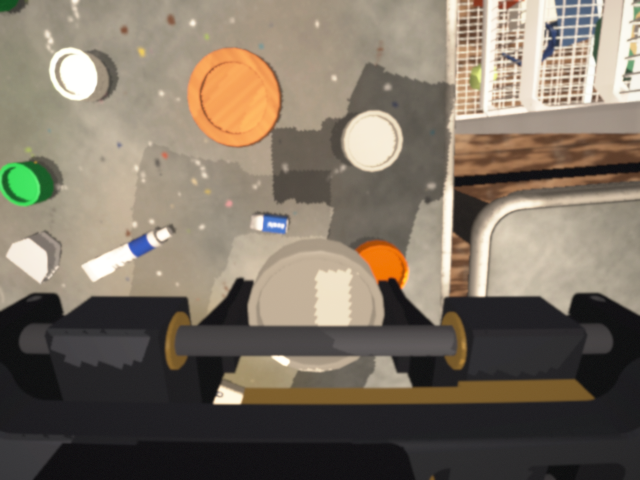

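The wrist view shows the wide dish held level at (316,305), with the stand at (235,97), the tall dish at (371,141) and the small dish at (80,74). The stand centre is (0.4492, 0.2153).

```bash
python3 -m crank '{"steps":[[[0.5,0.9,0],[0,0,0]],[[0.5,0.9,0],[0,0,0]],[[0.5,0.9,0],[0,0,0]],[[0.5,0.9,0],[0,0,0]],[[0.5,0.9,0],[0,0,0]],[[0.4,0.5,0],[0,0,0]],[[0,0,-0.7],[0,0,0]],[[0,0,-1],[0,0,0]],[[0,0,-1],[0,0,0]],[[0,0,-0.7],[0,0,0]]]}'
python3 -m crank '{"steps":[[[0,0,-1],[0,0,0]],[[0,0,-1],[0,0,0]],[[0,0,-0.6],[0,0,0]],[[0,0,0],[0,0,0]],[[0,0,0],[0,0,0]],[[0,0,0],[0,0,0]]]}'
```

```text
time: 6.62
ee_pos: [0.449, 0.2147, 0.1224]
eef_rot: [0.976, 0.217, -0.001, 0.0]
ft_force: [-0.5, 0.4, -1.6]
width: 0.0655
grip_force: 25.0
time: 7.12
ee_pos: [0.4502, 0.216, 0.0609]
eef_rot: [0.976, 0.217, 0.0, -0.0]
ft_force: [0.1, -0.5, -1.9]
width: 0.0656
grip_force: 25.0
```

```bash
python3 -m crank '{"steps":[[[0,0,-0.6],[0,0,0]],[[0,0,-0.6],[0,0,0]],[[0,0,-0.3],[0,0,0]],[[0,0,0],[0,0,0]],[[0,0,0],[0,0,0]],[[0,0,-0.1],[0,0,0]],[[0,0,0],[0,0,0]],[[0,0,0],[0,0,0]]]}'
```

```text
time: 7.78
ee_pos: [0.4498, 0.2161, 0.0206]
eef_rot: [0.976, 0.217, 0.0, 0.0]
ft_force: [0.3, -0.1, -1.3]
width: 0.0651
grip_force: 25.0
```

```bash
python3 -m crank '{"steps":[[[0,0,-0.06],[0,0,0]],[[0,0,-0.04],[0,0,0]],[[0,0,0],[0,0,0]],[[0,0,0],[0,0,0]],[[0,0,0],[0,0,0]]]}'
```

```text
time: 8.2
ee_pos: [0.4498, 0.216, 0.0184]
eef_rot: [0.976, 0.217, 0.0, 0.0]
ft_force: [-2.9, -1.8, 10.0]
width: 0.0653
grip_force: 25.0
```

```bash
python3 -m crank '{"steps":[[[0,0,0],[0,0,0]],[[0,0,0],[0,0,0]],[[0,0,0],[0,0,0]],[[0,0,0],[0,0,0]],[[0,0,0.4],[0,0,0]],[[0,0,1],[0,0,0]],[[0,0,1],[0,0,0]],[[0,0,1],[0,0,0]],[[0,0,1],[0,0,0]],[[0,0,0.5],[0,0,0]]]}' 87
python3 -m crank '{"steps":[[[0.13,-0.9,0],[0,0,0]],[[0.14,-1,0],[0,0,0]],[[0.14,-1,0],[0,0,0]],[[0.14,-1,0],[0,0,0]],[[0.14,-1,0],[0,0,0]],[[0.14,-0.8,0],[0,0,0]],[[0,0,0],[0,0,0]],[[0,0,0],[0,0,0]],[[0,0,0],[0,0,0]]]}'
python3 - <<'E'
from m import *
P=cloud(cams.camera("wrist"))
print("A",rim(P,.036,.05,.4706,.074,.04))
P=cloud(cams.camera("top"))
print("A top",rim(P,.037,.05,.4706,.074,.04)); print("wide",rim(P,.034,.044,.449,.215))
for z in [(.024,.036)]:
  m=(np.hypot(P[...,0]-.449,P[...,1]-.215)<.025); q=P[m]; A=np.c_[q[:,:2]-[.449,.215],np.ones(len(q))]; print("well plane",np.linalg.lstsq(A,q[:,2],rcond=None)[0])
E
```

```text
time: 9.03
ee_pos: [0.4504, 0.2168, 0.1435]
eef_rot: [0.976, 0.217, 0.002, -0.0]
ft_force: [0.3, -0.5, 0.2]
width: 0.087
grip_force: 0.0
time: 9.78
ee_pos: [0.4701, 0.0742, 0.1401]
eef_rot: [0.976, 0.217, 0.0, -0.0]
ft_force: [0.1, 0.9, 0.6]
width: 0.0871
grip_force: 0.0
A ((0.4690694510936737, 0.07531982660293579), 0.027899812906980515, 3347)
A top ((0.0, 0.0), 0.0, 0)
wide ((0.4506673812866211, 0.21681378781795502), 0.033421650528907776, 173)
well plane [ 0.01344246 -0.00226265  0.0302096 ]
```

Wide dish is home: its well floor is flat at z = 0.030. Now the tall dish.

```bash
python3 -m crank '{"steps":[[[0,0,-0.7],[0,0,0]],[[0,0,-1],[0,0,0]],[[0,0,-1],[0,0,0]],[[0,0,-1],[0,0,0]],[[0,0,-0.8],[0,0,0]],[[0,0,-0.3],[0,0,0]],[[0,0,0],[0,0,0]],[[0,0,0],[0,0,0]],[[0,0,0],[0,0,0]]]}' 87
python3 -m crank '{"steps":[[[0,0,0],[0,0,0]],[[0,0,0],[0,0,0]],[[0,0,0],[0,0,0]],[[0,0,0],[0,0,0]],[[0,0,0],[0,0,0]],[[0,0,0],[0,0,0]],[[0,0,0],[0,0,0]],[[0,0,0],[0,0,0]],[[0,0,0],[0,0,0]]]}' 45 25
```

```text
time: 10.63
ee_pos: [0.4711, 0.0739, 0.0214]
eef_rot: [0.976, 0.217, 0.001, 0.0]
ft_force: [-0.3, -0.2, 0.3]
width: 0.087
grip_force: 0.0
time: 11.38
ee_pos: [0.4703, 0.0735, 0.0202]
eef_rot: [0.976, 0.217, 0.0, 0.0]
ft_force: [-0.9, 0.3, 3.4]
width: 0.0557
grip_force: 25.0
```

```bash
python3 -m crank '{"steps":[[[0,0,0.5],[0,0,0]],[[0,0,1],[0,0,0]],[[0,0,1],[0,0,0]],[[0,0,1],[0,0,0]],[[0,0,0.7],[0,0,0]],[[-0.13,0.9,0],[0,0,0]],[[-0.13,1,0],[0,0,0]],[[-0.13,1,0],[0,0,0]],[[-0.14,1,0],[0,0,0]],[[-0.14,1,0],[0,0,0]]]}'
python3 -m crank '{"steps":[[[-0.14,0.8,0],[0,0,0]],[[0,0,0],[0,0,0]],[[0,0,0],[0,0,0]],[[0,0,-0.8],[0,0,0]],[[0,0,-0.8],[0,0,0]],[[0,0,0],[0,0,0]],[[0,0,0],[0,0,0]],[[0,0,0],[0,0,0]]]}'
```

```text
time: 12.22
ee_pos: [0.453, 0.197, 0.1258]
eef_rot: [0.976, 0.217, 0.0, 0.0]
ft_force: [0.6, 1.0, -2.0]
width: 0.0554
grip_force: 25.0
time: 12.88
ee_pos: [0.4506, 0.2155, 0.0861]
eef_rot: [0.976, 0.217, 0.0, 0.0]
ft_force: [-0.3, -0.1, -1.4]
width: 0.0552
grip_force: 25.0
```

Down 36 mm (1.44 units), finishing slowly.

```bash
python3 -m crank '{"steps":[[[0,0,-0.5],[0,0,0]],[[0,0,-0.5],[0,0,0]],[[0,0,-0.2],[0,0,0]],[[0,0,-0.1],[0,0,0]],[[0,0,-0.06],[0,0,0]],[[0,0,-0.06],[0,0,0]],[[0,0,0],[0,0,0]],[[0,0,0],[0,0,0]],[[0,0,0],[0,0,0]]]}'
```

```text
time: 13.63
ee_pos: [0.4501, 0.2162, 0.0502]
eef_rot: [0.976, 0.217, 0.0, 0.0]
ft_force: [-3.3, -0.1, 5.6]
width: 0.0555
grip_force: 25.0
```

```bash
python3 -m crank '{"steps":[[[0,0,0],[0,0,0]],[[0,0,0],[0,0,0]],[[0,0,0],[0,0,0]],[[0,0,0],[0,0,0]],[[0,0,0.4],[0,0,0]],[[0,0,1],[0,0,0]],[[0,0,1],[0,0,0]],[[0,0,1],[0,0,0]],[[0,0,0.8],[0,0,0]],[[0,0,0.3],[0,0,0]]]}' 87
python3 -m crank '{"steps":[[[-0.28,0.85,0],[0,0,0]],[[-0.28,1,0],[0,0,0]],[[-0.28,1,0],[0,0,0]],[[-0.28,1,0],[0,0,0]],[[-0.28,1,0],[0,0,0]],[[-0.3,0.8,0],[0,0,0]],[[0,0,0],[0,0,0]],[[0,0,0],[0,0,0]],[[0,0,0],[0,0,0]]]}'
python3 - <<'E'
from m import *
P=cloud(cams.camera("wrist"))
print("B",rim(P,.024,.036,.4075,.357,.04))
P=cloud(cams.camera("top"))
print("tall",rim(P,.068,.08,.45,.216,.04))
m=(np.hypot(P[...,0]-.45,P[...,1]-.216)<.02); q=P[m]; A=np.c_[q[:,:2]-[.45,.216],np.ones(len(q))]; print("well plane",np.linalg.lstsq(A,q[:,2],rcond=None)[0])
E
```

```text
time: 14.47
ee_pos: [0.4511, 0.2168, 0.1656]
eef_rot: [0.976, 0.217, 0.002, -0.0]
ft_force: [1.4, 0.3, 0.1]
width: 0.0867
grip_force: 0.0
time: 15.22
ee_pos: [0.4077, 0.3564, 0.1617]
eef_rot: [0.976, 0.217, -0.0, 0.0]
ft_force: [-0.0, 0.3, 0.2]
width: 0.0869
grip_force: 0.0
B ((0.40607431530952454, 0.35826969146728516), 0.023002369329333305, 859)
tall ((0.4507356286048889, 0.21638230979442596), 0.028005126863718033, 147)
well plane [0.01978497 0.00510971 0.0665195 ]
```

Tall dish is home: its well floor is flat at z = 0.0665. Small dish next.

```bash
python3 -m crank '{"steps":[[[-0.04,0.05,-0.7],[0,0,0]],[[0,0,-1],[0,0,0]],[[0,0,-1],[0,0,0]],[[0,0,-1],[0,0,0]],[[0,0,-1],[0,0,0]],[[0,0,-0.8],[0,0,0]],[[0,0,-0.3],[0,0,0]],[[0,0,0],[0,0,0]],[[0,0,0],[0,0,0]],[[0,0,0],[0,0,0]]]}' 87
```

```text
time: 16.15
ee_pos: [0.4074, 0.3589, 0.0185]
eef_rot: [0.976, 0.217, 0.001, -0.0]
ft_force: [0.2, 0.8, 0.9]
width: 0.0874
grip_force: 0.0
```

```bash
python3 -m crank '{"steps":[[[0,0,-0.25],[0,0,0]],[[0,0,0],[0,0,0]],[[0,0,0],[0,0,0]],[[0,0,0],[0,0,0]]]}' 87
python3 -m crank '{"steps":[[[0,0,0],[0,0,0]],[[0,0,0],[0,0,0]],[[0,0,0],[0,0,0]],[[0,0,0],[0,0,0]],[[0,0,0],[0,0,0]],[[0,0,0],[0,0,0]],[[0,0,0],[0,0,0]],[[0,0,0],[0,0,0]],[[0,0,0],[0,0,0]],[[0,0,0],[0,0,0]]]}' 35 20
```

```text
time: 16.48
ee_pos: [0.4066, 0.3585, 0.0111]
eef_rot: [0.976, 0.217, 0.0, -0.0]
ft_force: [-0.1, -0.2, -0.5]
width: 0.0871
grip_force: 0.0
time: 17.32
ee_pos: [0.4065, 0.3584, 0.0108]
eef_rot: [0.976, 0.217, 0.0, 0.0]
ft_force: [-0.3, 0.7, 0.8]
width: 0.0456
grip_force: 20.0
```

```bash
python3 -m crank '{"steps":[[[0,0,0.6],[0,0,0]],[[0,0,1],[0,0,0]],[[0,0,1],[0,0,0]],[[0,0,1],[0,0,0]],[[0,0,1],[0,0,0]],[[0,0,1],[0,0,0]],[[0,0,0.3],[0,0,0]],[[0.29,-0.85,0],[0,0,0]],[[0.29,-1,0],[0,0,0]],[[0.29,-1,0],[0,0,0]]]}'
python3 -m crank '{"steps":[[[0.29,-1,0],[0,0,0]],[[0.29,-1,0],[0,0,0]],[[0.29,-0.85,0],[0,0,0]],[[0,0,0],[0,0,0]],[[0,0,0],[0,0,0]],[[0,0,-0.6],[0,0,0]],[[0,0,-0.6],[0,0,0]],[[0,0,0],[0,0,0]],[[0,0,0],[0,0,0]],[[0,0,0],[0,0,0]]]}'
```

```text
time: 18.15
ee_pos: [0.4279, 0.2867, 0.1586]
eef_rot: [0.976, 0.218, 0.0, -0.0]
ft_force: [0.0, -0.6, -0.8]
width: 0.0454
grip_force: 20.0
time: 18.98
ee_pos: [0.4499, 0.2169, 0.1291]
eef_rot: [0.976, 0.218, 0.0, -0.0]
ft_force: [0.7, 0.4, -1.6]
width: 0.0454
grip_force: 20.0
```

Down 52 mm (2.1 units).

```bash
python3 -m crank '{"steps":[[[0,-0.03,-0.6],[0,0,0]],[[0,0,-0.7],[0,0,0]],[[0,0,-0.4],[0,0,0]],[[0,0,-0.2],[0,0,0]],[[0,0,0],[0,0,0]],[[0,0,0],[0,0,0]],[[0,0,-0.06],[0,0,0]],[[0,0,-0.06],[0,0,0]],[[0,0,0],[0,0,0]],[[0,0,0],[0,0,0]]]}'
```

```text
time: 19.82
ee_pos: [0.4501, 0.2152, 0.0781]
eef_rot: [0.976, 0.217, 0.0, 0.0]
ft_force: [-0.9, -0.3, -0.8]
width: 0.0454
grip_force: 20.0
```

```bash
python3 -m crank '{"steps":[[[0,0,-0.05],[0,0,0]],[[0,0,0],[0,0,0]],[[0,0,-0.03],[0,0,0]],[[0,0,0],[0,0,0]],[[0,0,0],[0,0,0]]]}'
```

```text
time: 20.23
ee_pos: [0.4504, 0.2154, 0.0767]
eef_rot: [0.976, 0.217, 0.0, 0.0]
ft_force: [-3.3, -1.3, 9.9]
width: 0.0458
grip_force: 20.0
```

```bash
python3 -m crank '{"steps":[[[0,0,0],[0,0,0]],[[0,0,0],[0,0,0]],[[0,0,0],[0,0,0]],[[0,0,0],[0,0,0]],[[0,0,0],[0,0,0]],[[0,0,0.4],[0,0,0]],[[0,0,1],[0,0,0]],[[0,0,1],[0,0,0]],[[0,0,1],[0,0,0]],[[0,0,0.8],[0,0,0]]]}' 80
python3 -m crank '{"steps":[[[0.8,-0.15,0],[0,0,0]],[[0.9,-0.16,0],[0,0,0]],[[1,-0.16,0],[0,0,0]],[[1,-0.16,0],[0,0,0]],[[0.9,-0.16,0],[0,0,0]],[[0.7,-0.15,0],[0,0,0]],[[0,0,0],[0,0,0]],[[0,0,0],[0,0,0]],[[0,0,0],[0,0,0]]]}' 50
python3 - <<'E'
from m import *
P=cloud(cams.camera("wrist"))
print("lid knob",rim(P,.028,.038,.583,.192,.03),"disc",rim(P,.012,.018,.583,.192,.03))
P0=np.load("top0.npz")["P"]; print("disc top",rim(P0,.011,.04,.583,.192,.03))
P=cloud(cams.camera("top"))
print("small",rim(P,.09,.104,.45,.216,.04))
m=(np.hypot(P[...,0]-.45,P[...,1]-.216)<.015); q=P[m]; A=np.c_[q[:,:2]-[.45,.216],np.ones(len(q))]; print("well plane",np.linalg.lstsq(A,q[:,2],rcond=None)[0])
E
```

```text
time: 21.07
ee_pos: [0.4501, 0.2157, 0.1834]
eef_rot: [0.976, 0.217, 0.001, -0.0]
ft_force: [0.0, 0.3, -0.2]
width: 0.0799
grip_force: 0.0
time: 21.82
ee_pos: [0.5817, 0.1924, 0.1812]
eef_rot: [0.976, 0.218, -0.0, -0.0]
ft_force: [1.0, 0.8, 0.6]
width: 0.05
grip_force: 0.0
lid knob ((0.5850335359573364, 0.1929725706577301), 0.009183784946799278, 273) disc ((0.5852038860321045, 0.19318479299545288), 0.0200372152030468, 883)
disc top ((0.5853493213653564, 0.19304360449314117), 0.020256660878658295, 161)
small ((0.45103758573532104, 0.21525655686855316), 0.023332718759775162, 142)
well plane [-0.03293946 -0.02657641  0.0880199 ]
```

Small dish is home: its floor is at z = 0.088. The lid is at (0.585, 0.193).

```bash
python3 -m crank '{"steps":[[[0.13,0.02,-0.7],[0,0,0]],[[0,0,-1],[0,0,0]],[[0,0,-1],[0,0,0]],[[0,0,-1],[0,0,0]],[[0,0,-1],[0,0,0]],[[0,0,-0.8],[0,0,0]],[[0,0,-0.4],[0,0,0]],[[0,0,0],[0,0,0]],[[0,0,0],[0,0,0]],[[0,0,0],[0,0,0]]]}' 50
```

```text
time: 22.75
ee_pos: [0.5865, 0.1928, 0.035]
eef_rot: [0.976, 0.217, 0.001, -0.0]
ft_force: [0.3, 0.6, 0.4]
width: 0.0502
grip_force: 0.0
```

```bash
python3 -m crank '{"steps":[[[-0.05,0,-0.3],[0,0,0]],[[0,0,-0.3],[0,0,0]],[[0,0,0],[0,0,0]],[[0,0,0],[0,0,0]],[[0,0,0],[0,0,0]]]}' 50
python3 -m crank '{"steps":[[[0,0,0],[0,0,0]],[[0,0,0],[0,0,0]],[[0,0,0],[0,0,0]],[[0,0,0],[0,0,0]],[[0,0,0],[0,0,0]],[[0,0,0],[0,0,0]],[[0,0,0],[0,0,0]],[[0,0,0],[0,0,0]]]}' 8 15
```

```text
time: 23.17
ee_pos: [0.5845, 0.1922, 0.0184]
eef_rot: [0.976, 0.217, 0.0, 0.0]
ft_force: [-1.1, 0.6, 0.1]
width: 0.0498
grip_force: 0.0
time: 23.83
ee_pos: [0.5845, 0.1922, 0.0183]
eef_rot: [0.976, 0.217, 0.0, 0.0]
ft_force: [-0.3, 0.1, 0.6]
width: 0.0175
grip_force: 15.0
```

```bash
python3 -m crank '{"steps":[[[0,0,0.6],[0,0,0]],[[0,0,1],[0,0,0]],[[0,0,1],[0,0,0]],[[0,0,1],[0,0,0]],[[0,0,1],[0,0,0]],[[0,0,1],[0,0,0]],[[0,0,0.9],[0,0,0]],[[-0.8,0.15,0],[0,0,0]],[[-0.95,0.16,0],[0,0,0]],[[-0.95,0.16,0],[0,0,0]]]}'
python3 -m crank '{"steps":[[[-0.95,0.16,0],[0,0,0]],[[-0.95,0.16,0],[0,0,0]],[[-0.76,0.14,0],[0,0,0]],[[0,0,0],[0,0,0]],[[0,0,0],[0,0,0]],[[0,0,-0.6],[0,0,0]],[[0,0,-0.6],[0,0,0]],[[0,0,0],[0,0,0]],[[0,0,0],[0,0,0]],[[0,0,0],[0,0,0]]]}'
```

```text
time: 24.67
ee_pos: [0.5162, 0.2044, 0.182]
eef_rot: [0.976, 0.217, 0.001, -0.0]
ft_force: [-0.2, 0.1, -0.8]
width: 0.0173
grip_force: 15.0
time: 25.5
ee_pos: [0.4512, 0.2156, 0.1517]
eef_rot: [0.976, 0.217, 0.0, -0.0]
ft_force: [-0.4, 0.7, -0.1]
width: 0.0174
grip_force: 15.0
```

Down 45 mm (1.82 units).

```bash
python3 -m crank '{"steps":[[[-0.03,0,-0.6],[0,0,0]],[[0,0,-0.6],[0,0,0]],[[0,0,-0.3],[0,0,0]],[[0,0,-0.15],[0,0,0]],[[0,0,0],[0,0,0]],[[0,0,0],[0,0,0]],[[0,0,-0.06],[0,0,0]],[[0,0,0],[0,0,0]],[[0,0,0],[0,0,0]]]}'
```

```text
time: 26.25
ee_pos: [0.45, 0.2155, 0.1084]
eef_rot: [0.976, 0.217, 0.0, 0.0]
ft_force: [0.4, 0.6, -0.5]
width: 0.0173
grip_force: 15.0
```

```bash
python3 -m crank '{"steps":[[[0,0,-0.06],[0,0,0]],[[0,0,0],[0,0,0]],[[0,0,-0.04],[0,0,0]],[[0,0,0],[0,0,0]],[[0,0,0],[0,0,0]]]}'
```

```text
time: 26.67
ee_pos: [0.4501, 0.2156, 0.1062]
eef_rot: [0.976, 0.217, 0.0, 0.0]
ft_force: [-0.6, -1.6, 6.1]
width: 0.0171
grip_force: 15.0
```

Contact at the expected height, so I release, rise, step back toward -y and check.

```bash
python3 -m crank '{"steps":[[[0,0,0],[0,0,0]],[[0,0,0],[0,0,0]],[[0,0,0],[0,0,0]],[[0,0,0.4],[0,0,0]],[[0,0,1],[0,0,0]],[[0,0,1],[0,0,0]],[[0,0,1],[0,0,0]],[[0,0,0.5],[0,0,0]],[[0,-1,0],[0,0,0]],[[0,-1,0],[0,0,0]]]}' 50
python3 -m crank '{"steps":[[[0,-1,0],[0,0,0]],[[0,-1,0],[0,0,0]],[[0,-1,0],[0,0,0]],[[0,-1,0],[0,0,0]],[[0,-1,0],[0,0,0]],[[0,-1,0],[0,0,0]],[[0,0,0],[0,0,0]],[[0,0,0],[0,0,0]],[[0,0,0],[0,0,0]]]}'
python3 - <<'E'
from m import *
c=cams.camera("side"); i=c["pixels"]; P=cloud(cams.camera("top"))
q=P[(np.hypot(P[...,0]-.45,P[...,1]-.215)<.03)]; print("max z",np.nanpercentile(q[:,2],[99,100]))
print("knob",rim(P,.115,.13,.45,.215,.03),"disc",rim(P,.1,.107,.45,.215,.03))
cv2.imwrite("pics/fin.png",cv2.resize(i[200:300,210:370],(800,500),interpolation=cv2.INTER_CUBIC))
E
```

```text
time: 27.5
ee_pos: [0.4498, 0.1663, 0.2042]
eef_rot: [0.976, 0.219, 0.001, -0.0]
ft_force: [1.0, -0.6, -1.1]
width: 0.0499
grip_force: 0.0
time: 28.25
ee_pos: [0.4497, 0.0161, 0.2032]
eef_rot: [0.976, 0.217, 0.0, -0.0]
ft_force: [0.1, -0.2, 0.4]
width: 0.0502
grip_force: 0.0
max z [0.12473775 0.12769398]
knob ((0.4524075984954834, 0.21603941917419434), 0.00918896310031414, 46) disc ((0.45091068744659424, 0.2140432745218277), 0.022589145228266716, 128)
```

View pics/fin.png

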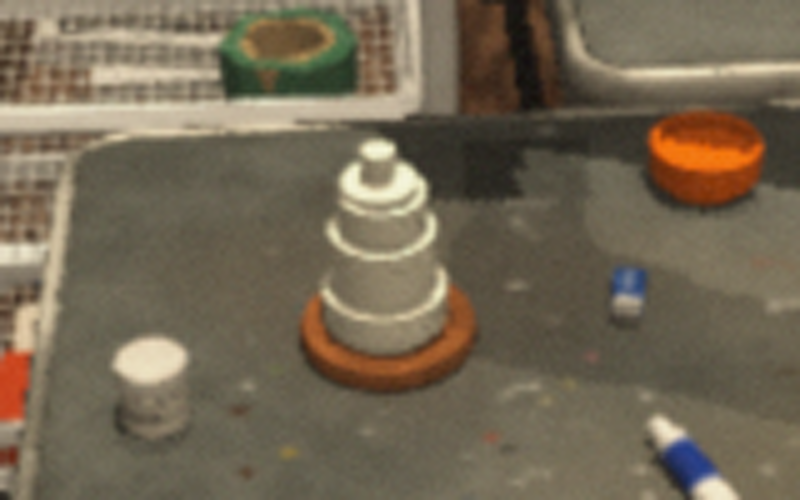

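The crop shows the stack upright on the stand at (385,260): wide, tall and small dish, then the lid. The pot at (152,385) and the eraser at (628,292) are untouched.

```bash
python3 -c "
from bench import ticket; print(ticket.close_job())"
```

```text
the job is handed in; nothing more can be done
None
```

The set is stacked on its stand (wide dish, tall dish, small dish, lid), upright and home by the camera check; the pot, eraser and bear were not touched, and the job was handed in at about 28 s.

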